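# Find the unlocked discard flap and push it open

## Task

One of the four identical steel flaps on top of the discard station is unlocked, the others are locked. Press with the closed fingertips on the front part of one flap after another, without forcing the locked ones, until you find the one that rocks, then push that one down wide open, to 60 degrees or more, so that it stays open for used dishes, and draw the hand clear. Pick nothing up and leave the dishes, bottles and other things where they stand.

Things in the scene. Friction and masses are not known exactly. Their poses are not given: they have to be found in the camera images.
- station: white discard station fixed to the bench, 215 mm deep (x), 490 wide (y), 110 tall; four identical steel flaps lie flush in its top, in a row. Origin on the bench, under the middle of the flaps' common axle line; x to its rear (away from the robot), y to its left, z up. Front edge at x = -95 mm; flat rear deck with things on it from x = 35 to 120; 60 mm wide flat land between slots 2 and 3.
- slot_1 (a point): point on the top face of the flap in the leftmost slot (station y = +180 mm), at the middle of its axle line, 110 mm above the bench; axes as the station's. Each flap is 5 mm thick, 80 mm wide (y) and reaches 69 mm forward (-x) and 25 mm back (+x) of its axle, a thin dark line across it.
- slot_2 (a point): point on the top face of the flap in the slot second from the left (station y = +80 mm), at the middle of its axle line, 110 mm above the bench; axes as the station's. Each flap covers a bin, open 98 mm (x) by 84 mm (y) and 104 mm deep, into which the front part of an unlocked flap swings. Which flap is unlocked changes every time and cannot be seen.
- slot_3 (a point): point on the top face of the flap in the slot third from the left (station y = -80 mm), at the middle of its axle line, 110 mm above the bench; axes as the station's. Pressed 40 mm in front of the axle the unlocked flap rocks at about 3 N: its front sinks, its rear edge rises. A locked one gives under 2 mm at 20 N and springs back. Pressing behind the axle moves neither.
- slot_4 (a point): point on the top face of the flap in the rightmost slot (station y = -180 mm), at the middle of its axle line, 110 mm above the bench; axes as the station's. Flap and bin as told for the other slots.
- free_flap (a joint): angle of the one unlocked flap, whichever slot it is in: 0 flush and shut, growing as its front part goes down into the bin and its rear edge comes up, stop at 1.3 rad. A stiff hinge (about 0.12 N m): it stays at the angle where it is left.
- vial: small capped glass vial, 22 mm across, 50 mm tall, standing on the white land between slots 2 and 3; origin at the centre of its underside. Bystander.
- amber_bottle: amber bottle, 38 mm across, 75 mm tall, standing on the rear deck of the station; origin at the centre of its underside. Bystander.
- beaker: white plastic cup, 56 mm across, 55 mm tall, standing on the rear deck of the station; origin at the centre of its underside. Bystander.
- dish_1: closed petri dish, 90 mm across, 15 mm tall, on the bench left of the station; origin at the centre of its underside. Bystander.
- dish_2: closed petri dish, 90 mm across, 15 mm tall, on the bench left of the station; origin at the centre of its underside. Bystander.
- dish_3: closed petri dish, 90 mm across, 15 mm tall, on the bench right of the station; origin at the centre of its underside. Bystander.
- flask: conical glass flask, 80 mm across the foot, 110 mm tall, on the bench right of the station; origin at the centre of its underside. Bystander.

How it is judged:
By the outcome, as a careful person would: the job done as asked, in the order asked, and still so for the second after the job is handed in, with the robot touching nothing.
It also fails if it takes over 48 s, if anything falls off the work surface, if the arm or the gripper's body presses on something with over 40 N, if the wrist force passes 120 N, or if a joint passes its speed limit or range.

## Robot

A 7-joint arm with a two-finger parallel gripper is mounted at the origin on the work surface. World frame = base frame: x ahead of the robot, y to its left, z up, the work surface at z = 0. Lengths are in m, angles in rad, forces in N, time in s.
With the tool pointing down it reaches from about 0.425 to 0.875 m from the base axis. Payload 8.4 kg.
Tool frame: the origin (TCP) lies on the centre line of the jaws, within the pads' length; the fingertips stand 14 mm ahead of it and the grasp point (between the pads) lies 5 mm behind it (bot.finger_overhang is the distance from the TCP to the fingertips, in m); z points along the fingers, y is the line along which they close (so a half turn about z gives the same grasp; the last joint's range is limited). The gripper opens to 85 mm and grips with 20 to 120 N. Pads are 22 mm wide; open, the fingers measure 114 mm over their backs; the gripper's body (76 mm by 85 mm) begins 54 mm behind the grasp point. The pads swing forward as they close: fully open they stand 13 mm farther back than shut.
Start: joints at [-1.424, 0.333, 0.04, 1.465, -0.013, 1.343, -0.059], TCP at [0.158, 0.63, 0.245] pointing down, gripper open.
Joint ranges: [-2.58, 2.58], [-0.38, 2.09], [-1.3, 1.39], [0.25, 2.4], [-1.5, 4.64], [0.08, 2.09], [-2.65, 2.65]. Speed limits (rad/s): [2.22, 2.22, 2.79, 2.79, 3.14, 3.14, 3.14].

## Interface

Orientations are given as a rotation vector (axis times angle).
In Python, from workcell import bot gives the robot as it stands.
- The arm moves only by the shell command python3 -m handwheel 'ROWS'. ROWS is JSON, a list of rows, each an object with "offset": the shift along the tool's x, y, z in cm, a list of three; "dr": the turn, a rotation vector about the tool's x, y, z in degrees, a list of three; "claw": the finger opening in cm, from 0 to 8.54. In form: [{"offset": [dx, dy, dz], "dr": [rx, ry, rz], "claw": claw}, ...]. A call has exactly 8 rows; each row shifts and turns the commanded pose from where the row before left it, along the tool's axes as they then stand; what a row does not reach is not made up. A row lasts 1/12 s, in which the tool goes at most 41.7 mm and 7.16 degrees, less where a joint would pass 70% of its speed; a pose out of reach is approached as far as the arm can. A call with a gripper value outside its range is refused whole. The fingers move at their own pace and stop on an object; the grip force is fixed at half the most. Time passes only in rows, so rows that do not move let the fingers close, or fill a call up. It gives the time, the measured TCP pose, the force, the opening and the grip force at its end, in the units of the state.
- bot.sense(): the state, without advancing time (a new reading comes with each control period).
- bot.get_image(name): name is "side" or "top" or "wrist"; returns (picture, depth): 384x512x3 uint8, blue, green, red; 384x512 float32, m along the optical axis (not along the pixel's ray), 0 where there is no reading.
- bot.calibration(name): a dict with "fx", "fy", "cx", "cy" (pixels), "xyz" and "orientation" of the camera in the world. Camera axes: x right, y down, z forward; pixel columns grow to the right and rows downward; lengths in m; the calibration is good to about 2 mm. The wrist camera is an equidistant fisheye: a pixel r from the principal point sees the ray r / f radians off the axis. A picture is of the moment at which its call begins: read the wrist's pose just before it. calibration takes no time and is no camera call; for the wrist camera it gives the pose at the moment of the call.
- bot.sign_off(): hands the job in; it is judged then, once.
The state is a dict: "t": time; "joints": joint angles; "joint_vel": joint speeds; "effort": joint torques, N m; "eef_pos": TCP position; "tool_rot": TCP orientation; "force": force on the tool from outside, world axes, zero at the start; "moment": the same for the moment, N m; "gripper_width": opening from 0.0 (shut) to 1.0 (fully open); "finger_force": force on a finger pad.
Only numpy, scipy, OpenCV 4.12 (cv2) and the standard library are available. Lean on these libraries where they do the work, as an engineer would, in place of code of your own. Each camera call takes 0.05 s, during which the arm holds its last target. There are 200 camera calls.

## Working session

There is one attempt and no reset: what is moved stays moved. The work goes in short steps, Python scripts to look and compute and a shell command to move; the robot and the scene stay as the last step left them, time stands still between calls to the robot, and variables do not carry over. Pictures are saved under pics/ and viewed, at most 10 in all, crops included, and the job is handed in when it is done.

```bash
mkdir -p pics; ls; python3 - <<'E'
from workcell import bot
import cv2,numpy as np
s=bot.sense();print(s)
for n in("top","side"):
    im,d=bot.get_image(n);cv2.imwrite(f"pics/{n}0.png",im);np.save(f"pics/{n}0.npy",d);print(n,bot.calibration(n))
E
```

```text
pics
{'t': 0.0, 'joints': array([-1.42423206,  0.33389006,  0.03984389,  1.46627727, -0.01340704,
        1.3433158 , -0.05850478]), 'joint_vel': array([ 0.00122673, -0.00048264, -0.00017808, -0.00163345,  0.00158254,
       -0.00094282,  0.00129223]), 'effort': array([-7.23019530e-04, -6.58571649e+01,  1.36498880e+00, -4.05555153e+01,
        1.66355650e-02,  1.28617746e-02,  7.92512253e-06]), 'eef_pos': array([0.15804258, 0.6300375 , 0.24443138]), 'tool_rot': array([-3.85054448e-01, -3.11779746e+00,  2.54671557e-03]), 'force': array([0.41967936, 0.23975711, 0.44962734]), 'moment': array([ 0.03971604, -0.01700986, -0.00366075]), 'finger_force': 0.0, 'gripper_width': 1.0025687741823077}
top {'fx': 455.71144608770487, 'fy': 455.71144608770487, 'cx': 258.0310802762862, 'cy': 190.88226961731326, 'xyz': array([ 0.44995373, -0.0044308 ,  1.43569388]), 'orientation': array([-2.20535743,  2.15180314, -0.0682362 ])}
side {'fx': 381.67850769843943, 'fy': 381.67850769843943, 'cx': 254.55970024532235, 'cy': 188.90225765251668, 'xyz': array([0.39912611, 0.89116184, 0.72786625]), 'orientation': array([-0.17926804,  2.7100688 , -1.4120222 ])}
```

View pics/top0.png

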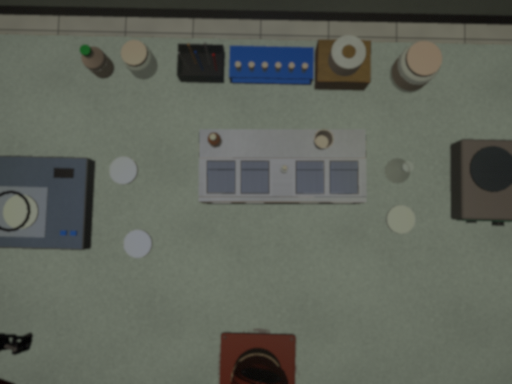

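View pics/side0.png

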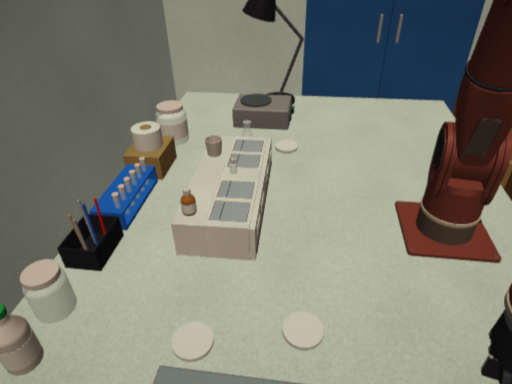

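The top view shows the station at about columns 200-367 and rows 128-203, with flaps centred near columns 221, 255, 310 and 344 at row 177. The vial is at (284,170), the bottle at (214,139) and the beaker at (323,140).

```bash
python3 - <<'E'
import cv2
im=cv2.imread("pics/top0.png")[120:215,190:380]
cv2.imwrite("pics/crop.png",cv2.resize(im,None,fx=4.2,fy=4.2,interpolation=cv2.INTER_CUBIC))
E
```

```text
(no output)
```

View pics/crop.png

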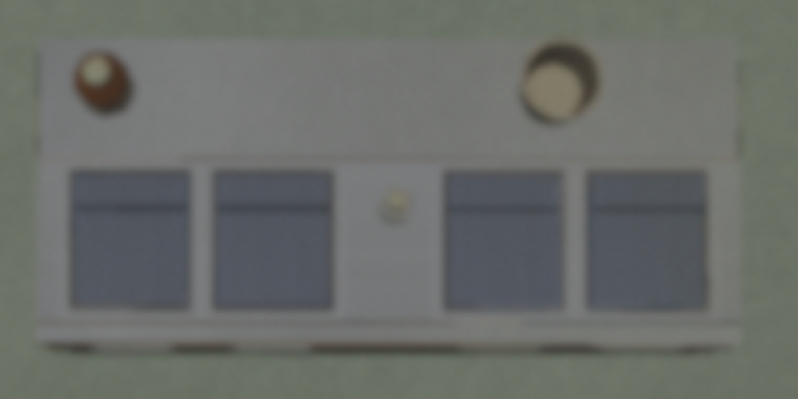

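```bash
cat > h.py <<'E'
from workcell import bot
import numpy as np
from scipy.spatial.transform import Rotation as R
c=bot.calibration("top"); Rc=R.from_rotvec(c["orientation"]).as_matrix()
def pix(u,v,z=.11):
    r=Rc@np.array([(u-c["cx"])/c["fx"],(v-c["cy"])/c["fy"],1]); return c["xyz"]+r*(z-c["xyz"][2])/r[2]
P=[pix(190+x/4.2,120+208/4.2) for x in(130,273,504,647)]
d=P[0]-P[3]; yaw=np.arctan2(-d[0],d[1])
S=R.from_euler("z",yaw).as_matrix(); O=np.mean(P,0)
def slot(y,x=0,tipz=0): return O+S@np.array([x,y,tipz+bot.finger_overhang])   # TCP target, tipz above flap
RT=R.from_matrix(S@np.diag([-1,1,-1.]))
def go(T):
    s=bot.sense(); A=R.from_rotvec(s["tool_rot"])
    print("p",s["eef_pos"].round(4),"F",s["force"].round(1),"t",round(s["t"],2),"w",round(s["gripper_width"],2))
    print("dr deg",np.degrees((A.inv()*RT).as_rotvec()).round(2),"then offset cm",(RT.inv().apply(T-s["eef_pos"])*100).round(2))
E
python3 - <<'E'
from h import *
print(np.round(P,4),yaw,O,np.linalg.norm(d))
dep=np.load("pics/top0.npy")
for x in(130,273,504,647): print(1.4357-np.median(dep[172:184,int(190+x/4.2)-5:int(190+x/4.2)+5]))
go(slot(.18,-.04,.03))
E
```

```text
[[ 0.6074  0.1214  0.11  ]
 [ 0.6098  0.0216  0.11  ]
 [ 0.6136 -0.1392  0.11  ]
 [ 0.616  -0.2385  0.11  ]] 0.023743288792640295 [ 0.6117153 -0.0586687  0.11     ] 0.35995873901959957
0.10181785
0.10271001
0.10472214
0.10503173
p [0.1581 0.6301 0.2445] F [ 0.4 -0.5  0.4] t 0.1 w 1.0
dr deg [ -0.08  -0.   -15.45] then offset cm [-39.71 -51.93   9.05]
```

```bash
python3 -m handwheel '[{"offset":[0,0,0],"dr":[0,0,-5.15],"claw":0},{"offset":[0,0,0],"dr":[0,0,-5.15],"claw":0},{"offset":[0,0,0],"dr":[0,0,-5.15],"claw":0},{"offset":[-2.2,-2.9,0],"dr":[0,0,0],"claw":0},{"offset":[-2.2,-2.9,0],"dr":[0,0,0],"claw":0},{"offset":[-2.2,-2.9,0],"dr":[0,0,0],"claw":0},{"offset":[-2.2,-2.9,0],"dr":[0,0,0],"claw":0},{"offset":[-2.2,-2.9,0],"dr":[0,0,0],"claw":0}]'; python3 -m handwheel '[{"offset":[-2.2,-2.9,0],"dr":[0,0,0],"claw":0},{"offset":[-2.2,-2.9,0],"dr":[0,0,0],"claw":0},{"offset":[-2.2,-2.9,0],"dr":[0,0,0],"claw":0},{"offset":[-2.2,-2.9,0],"dr":[0,0,0],"claw":0},{"offset":[-2.2,-2.9,0],"dr":[0,0,0],"claw":0},{"offset":[-2.2,-2.9,0],"dr":[0,0,0],"claw":0},{"offset":[-2.2,-2.9,0],"dr":[0,0,0],"claw":0},{"offset":[-2.2,-2.9,0],"dr":[0,0,0],"claw":0}]'; python3 -c "
from h import *
go(slot(.18,-.04,.03))"
```

```text
t: 0.77
eef_pos: [0.2723, 0.4864, 0.2449]
tool_rot: [0.038, -3.141, 0.001]
force: [1.0, -0.1, 0.9]
gripper_width: 0.002
finger_force: 0.0
t: 1.43
eef_pos: [0.4537, 0.2586, 0.2452]
tool_rot: [0.038, -3.141, 0.0]
force: [-0.3, 1.0, -0.4]
gripper_width: 0.0
finger_force: 0.0
p [0.4537 0.2586 0.2452] F [-0.3  1.  -0.4] t 1.43 w 0.0
dr deg [-0.   -0.01  0.01] then offset cm [-11.04 -14.1    9.12]
```

```bash
python3 -m handwheel '[{"offset":[-2.2,-2.82,0],"dr":[0,0,0],"claw":0},{"offset":[-2.2,-2.82,0],"dr":[0,0,0],"claw":0},{"offset":[-2.2,-2.82,0],"dr":[0,0,0],"claw":0},{"offset":[-2.2,-2.82,0],"dr":[0,0,0],"claw":0},{"offset":[-2.2,-2.82,0],"dr":[0,0,0],"claw":0},{"offset":[0,0,3],"dr":[0,0,0],"claw":0},{"offset":[0,0,3],"dr":[0,0,0],"claw":0},{"offset":[0,0,3],"dr":[0,0,0],"claw":0}]'; python3 - <<'E'
from h import *
import cv2
go(slot(.18,-.04,.0))
im,d=bot.get_image("wrist");cv2.imwrite("pics/w1.png",im)
E
```

```text
t: 2.1
eef_pos: [0.5667, 0.1211, 0.1542]
tool_rot: [-0.035, 3.141, 0.0]
force: [0.1, 0.8, -0.3]
gripper_width: -0.001
finger_force: 0.0
p [0.5667 0.1211 0.1542] F [ 0.1  0.8 -0.3] t 2.1 w -0.0
dr deg [ 0.    0.03 -0.09] then offset cm [-0.07 -0.08  3.02]
```

View pics/w1.png

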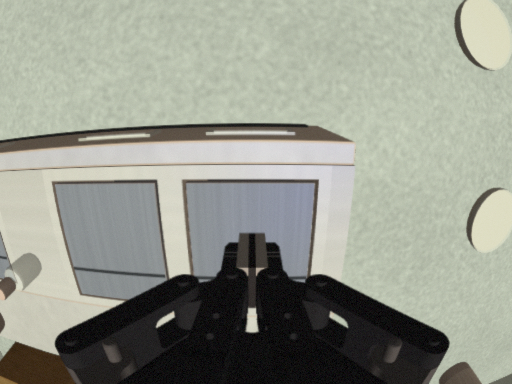

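The closed fingertips, at (252,235), hang over the middle of slot 1's front part (columns 185-318). Next I press gently.

```bash
python3 -m handwheel '[{"offset":[0,0,1],"dr":[0,0,0],"claw":0},{"offset":[0,0,1],"dr":[0,0,0],"claw":0},{"offset":[0,0,0.6],"dr":[0,0,0],"claw":0},{"offset":[0,0,0.1],"dr":[0,0,0],"claw":0},{"offset":[0,0,0.1],"dr":[0,0,0],"claw":0},{"offset":[0,0,0.1],"dr":[0,0,0],"claw":0},{"offset":[0,0,0.1],"dr":[0,0,0],"claw":0},{"offset":[0,0,0],"dr":[0,0,0],"claw":0}]'
```

```text
t: 2.82
eef_pos: [0.5666, 0.1221, 0.1257]
tool_rot: [-0.038, 3.141, 0.0]
force: [0.5, -0.6, -0.5]
gripper_width: -0.0
finger_force: 0.0
```

```bash
python3 -m handwheel '[{"offset":[0,0,0.1],"dr":[0,0,0],"claw":0},{"offset":[0,0,0.1],"dr":[0,0,0],"claw":0},{"offset":[0,0,0.1],"dr":[0,0,0],"claw":0},{"offset":[0,0,0],"dr":[0,0,0],"claw":0},{"offset":[0,0,0],"dr":[0,0,0],"claw":0},{"offset":[0,0,0],"dr":[0,0,0],"claw":0},{"offset":[0,0,0],"dr":[0,0,0],"claw":0},{"offset":[0,0,0],"dr":[0,0,0],"claw":0}]'
```

```text
t: 3.48
eef_pos: [0.5666, 0.1221, 0.1235]
tool_rot: [-0.037, 3.141, 0.001]
force: [-3.7, 0.0, 11.3]
gripper_width: -0.0
finger_force: 5.7
```

Slot 1 resists 11 N without sinking, so it is locked. Next is slot 2.

```bash
python3 -m handwheel '[{"offset":[0,0,-2],"dr":[0,0,0],"claw":0},{"offset":[0,-3.4,0],"dr":[0,0,0],"claw":0},{"offset":[0,-3.3,0],"dr":[0,0,0],"claw":0},{"offset":[0,-3.3,0],"dr":[0,0,0],"claw":0},{"offset":[0,0,0],"dr":[0,0,0],"claw":0},{"offset":[0,0,0.8],"dr":[0,0,0],"claw":0},{"offset":[0,0,0.6],"dr":[0,0,0],"claw":0},{"offset":[0,0,0],"dr":[0,0,0],"claw":0}]'; python3 -c "
from h import *
go(slot(.08,-.04,0))"
```

```text
t: 4.15
eef_pos: [0.5678, 0.0235, 0.1264]
tool_rot: [0.04, -3.139, -0.0]
force: [-0.3, 0.8, -1.0]
gripper_width: -0.001
finger_force: 0.0
p [0.5678 0.0235 0.1264] F [-0.3  0.8 -1. ] t 4.15 w -0.0
dr deg [ 0.   -0.15  0.11] then offset cm [-0.2  -0.32  0.24]
```

```bash
python3 -m handwheel '[{"offset":[0,0,0.1],"dr":[0,0,0],"claw":0},{"offset":[0,0,0.1],"dr":[0,0,0],"claw":0},{"offset":[0,0,0.1],"dr":[0,0,0],"claw":0},{"offset":[0,0,0.1],"dr":[0,0,0],"claw":0},{"offset":[0,0,0.1],"dr":[0,0,0],"claw":0},{"offset":[0,0,0.1],"dr":[0,0,0],"claw":0},{"offset":[0,0,0],"dr":[0,0,0],"claw":0},{"offset":[0,0,0],"dr":[0,0,0],"claw":0}]'; python3 -c "
from h import *
go(slot(.08,-.04,0))"
```

```text
t: 4.82
eef_pos: [0.5689, 0.0224, 0.1235]
tool_rot: [-0.038, 3.141, 0.002]
force: [-5.8, 2.1, 12.2]
gripper_width: 0.002
finger_force: 5.9
p [0.5689 0.0224 0.1235] F [-5.8  2.1 12.2] t 4.82 w 0.0
dr deg [0.06 0.03 0.01] then offset cm [-0.08 -0.21 -0.05]
```

Slot 2 is also locked. I'll lift over the vial and go to slot 3.

```bash
python3 -m handwheel '[{"offset":[0,0,-3.8],"dr":[0,0,0],"claw":0},{"offset":[0,0,-3.8],"dr":[0,0,0],"claw":0},{"offset":[0,-3.2,0],"dr":[0,0,0],"claw":0},{"offset":[0,-3.2,0],"dr":[0,0,0],"claw":0},{"offset":[0,-3.2,0],"dr":[0,0,0],"claw":0},{"offset":[0,-3.2,0],"dr":[0,0,0],"claw":0},{"offset":[0,-3.2,0],"dr":[0,0,0],"claw":0},{"offset":[0,0,0],"dr":[0,0,0],"claw":0}]'; python3 -c "
from h import *
go(slot(-.08,-.04,0))"
```

```text
t: 5.48
eef_pos: [0.5715, -0.1457, 0.1989]
tool_rot: [-0.025, 3.141, -0.005]
force: [-1.5, -0.8, 0.4]
gripper_width: 0.004
finger_force: 0.0
p [ 0.5715 -0.1457  0.1989] F [-1.5 -0.8  0.4] t 5.48 w 0.0
dr deg [-0.2   0.04 -0.47] then offset cm [-0.23  0.61  7.49]
```

```bash
python3 -m handwheel '[{"offset":[0,0.2,0],"dr":[0,0,0],"claw":0},{"offset":[0,0,3.5],"dr":[0,0,0],"claw":0},{"offset":[0,0,2.5],"dr":[0,0,0],"claw":0},{"offset":[0,0,0.7],"dr":[0,0,0],"claw":0},{"offset":[0,0,0],"dr":[0,0,0],"claw":0},{"offset":[0,0,0],"dr":[0,0,0],"claw":0},{"offset":[0,0,0.1],"dr":[0,0,0],"claw":0},{"offset":[0,0,0.1],"dr":[0,0,0],"claw":0}]'; python3 -c "
from h import *
go(slot(-.08,-.04,0))"
```

```text
t: 6.15
eef_pos: [0.5736, -0.1359, 0.1309]
tool_rot: [-0.038, 3.139, -0.0]
force: [-0.2, 0.1, -0.6]
gripper_width: -0.003
finger_force: 0.0
p [ 0.5736 -0.1359  0.1309] F [-0.2  0.1 -0.6] t 6.15 w -0.0
dr deg [-0.01  0.15  0.02] then offset cm [ 0.   -0.37  0.69]
```

```bash
python3 -m handwheel '[{"offset":[0,0,0.1],"dr":[0,0,0],"claw":0},{"offset":[0,0,0.1],"dr":[0,0,0],"claw":0},{"offset":[0,0,0.1],"dr":[0,0,0],"claw":0},{"offset":[0,0,0.1],"dr":[0,0,0],"claw":0},{"offset":[0,0,0],"dr":[0,0,0],"claw":0},{"offset":[0,0,0],"dr":[0,0,0],"claw":0},{"offset":[0,0,0],"dr":[0,0,0],"claw":0},{"offset":[0,0,0],"dr":[0,0,0],"claw":0}]'; python3 -c "
from h import *
go(slot(-.08,-.04,0))"
```

```text
t: 6.82
eef_pos: [0.5725, -0.1359, 0.1254]
tool_rot: [-0.037, 3.141, -0.0]
force: [0.2, -0.0, 0.0]
gripper_width: -0.002
finger_force: 0.0
p [ 0.5725 -0.1359  0.1254] F [ 0.2 -0.   0. ] t 6.82 w -0.0
dr deg [-0.  0.  0.] then offset cm [-0.1  -0.37  0.14]
```

```bash
python3 -m handwheel '[{"offset":[0,0,0.1],"dr":[0,0,0],"claw":0},{"offset":[0,0,0.1],"dr":[0,0,0],"claw":0},{"offset":[0,0,0.1],"dr":[0,0,0],"claw":0},{"offset":[0,0,0.1],"dr":[0,0,0],"claw":0},{"offset":[0,0,0],"dr":[0,0,0],"claw":0},{"offset":[0,0,0],"dr":[0,0,0],"claw":0},{"offset":[0,0,0],"dr":[0,0,0],"claw":0},{"offset":[0,0,0],"dr":[0,0,0],"claw":0}]'; python3 -c "
from h import *
go(slot(-.08,-.04,0))"
```

```text
t: 7.48
eef_pos: [0.5727, -0.136, 0.1231]
tool_rot: [-0.037, 3.141, 0.001]
force: [-8.1, 2.5, 19.0]
gripper_width: 0.001
finger_force: 9.5
p [ 0.5727 -0.136   0.1231] F [-8.1  2.5 19. ] t 7.48 w 0.0
dr deg [ 0.05  0.05 -0.01] then offset cm [-0.08 -0.36 -0.09]
```

Slot 3 is locked as well (19 N). That leaves slot 4, which I still test.

```bash
python3 -m handwheel '[{"offset":[0,0,-2],"dr":[0,0,0],"claw":0},{"offset":[0,-3.4,0],"dr":[0,0,0],"claw":0},{"offset":[0,-3.4,0],"dr":[0,0,0],"claw":0},{"offset":[0,-3.5,0],"dr":[0,0,0],"claw":0},{"offset":[0,0,0],"dr":[0,0,0],"claw":0},{"offset":[0,0,0.8],"dr":[0,0,0],"claw":0},{"offset":[0,0,0.4],"dr":[0,0,0],"claw":0},{"offset":[0,0,0],"dr":[0,0,0],"claw":0}]'; python3 -m handwheel '[{"offset":[0,0,0.1],"dr":[0,0,0],"claw":0},{"offset":[0,0,0.1],"dr":[0,0,0],"claw":0},{"offset":[0,0,0.1],"dr":[0,0,0],"claw":0},{"offset":[0,0,0.1],"dr":[0,0,0],"claw":0},{"offset":[0,0,0.1],"dr":[0,0,0],"claw":0},{"offset":[0,0,0.1],"dr":[0,0,0],"claw":0},{"offset":[0,0,0],"dr":[0,0,0],"claw":0},{"offset":[0,0,0],"dr":[0,0,0],"claw":0}]'; python3 -c "
from h import *
go(slot(-.18,-.04,0))"
```

```text
t: 8.15
eef_pos: [0.5746, -0.237, 0.1276]
tool_rot: [0.04, -3.139, -0.002]
force: [0.2, 0.1, -0.5]
gripper_width: -0.001
finger_force: 0.0
t: 8.82
eef_pos: [0.5751, -0.2388, 0.1234]
tool_rot: [-0.038, 3.141, 0.0]
force: [0.4, 0.8, 1.3]
gripper_width: 0.002
finger_force: 0.6
p [ 0.5751 -0.2388  0.1234] F [0.4 0.8 1.3] t 8.82 w 0.0
dr deg [0.   0.01 0.01] then offset cm [-0.09 -0.08 -0.06]
```

Next, a small extra press to confirm that slot 4 rocks.

```bash
python3 -m handwheel '[{"offset":[0,0,0.1],"dr":[0,0,0],"claw":0},{"offset":[0,0,0.1],"dr":[0,0,0],"claw":0},{"offset":[0,0,0.1],"dr":[0,0,0],"claw":0},{"offset":[0,0,0],"dr":[0,0,0],"claw":0},{"offset":[0,0,0],"dr":[0,0,0],"claw":0},{"offset":[0,0,0],"dr":[0,0,0],"claw":0},{"offset":[0,0,0],"dr":[0,0,0],"claw":0},{"offset":[0,0,0],"dr":[0,0,0],"claw":0}]'; python3 -c "
from h import *
go(slot(-.18,-.04,0))"
```

```text
t: 9.48
eef_pos: [0.575, -0.2389, 0.1203]
tool_rot: [-0.037, 3.141, -0.0]
force: [-0.5, 0.8, 1.8]
gripper_width: -0.002
finger_force: 0.6
p [ 0.575  -0.2389  0.1203] F [-0.5  0.8  1.8] t 9.48 w -0.0
dr deg [-0.01  0.    0.  ] then offset cm [-0.1  -0.06 -0.37]
```

Slot 4 sinks at about 2 N, so it is the free one. Now I push it down, moving rearward as it turns.

```bash
python3 -m handwheel '[{"offset":[0,0,0.7],"dr":[0,0,0],"claw":0},{"offset":[0,0,0.7],"dr":[0,0,0],"claw":0},{"offset":[0,0,0.7],"dr":[0,0,0],"claw":0},{"offset":[-0.3,0,0.4],"dr":[0,0,0],"claw":0},{"offset":[-0.3,0,0.4],"dr":[0,0,0],"claw":0},{"offset":[-0.3,0,0.4],"dr":[0,0,0],"claw":0},{"offset":[-0.3,0,0.3],"dr":[0,0,0],"claw":0},{"offset":[0,0,0],"dr":[0,0,0],"claw":0}]'; python3 - <<'E'
from h import *
import cv2
go(slot(-.18,-.026,-.042))
im,d=bot.get_image("wrist");cv2.imwrite("pics/w2.png",im)
E
```

```text
t: 10.15
eef_pos: [0.5871, -0.2384, 0.0833]
tool_rot: [0.038, -3.14, 0.0]
force: [-0.4, 0.2, 0.0]
gripper_width: 0.001
finger_force: 0.0
p [ 0.5871 -0.2384  0.0833] F [-0.4  0.2  0. ] t 10.15 w 0.0
dr deg [-0.   -0.07  0.02] then offset cm [-0.29 -0.09  0.13]
```

View pics/w2.png

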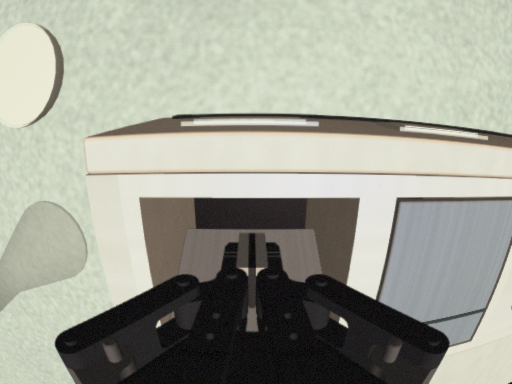

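Slot 4's flap is swung into its bin, with its front edge near row 230, columns 185-315. I'll push a bit further and then measure the angle from depth.

```bash
python3 -m handwheel '[{"offset":[-0.2,0,0.1],"dr":[0,0,0],"claw":0},{"offset":[-0.2,0,0.1],"dr":[0,0,0],"claw":0},{"offset":[-0.1,0,0.1],"dr":[0,0,0],"claw":0},{"offset":[0,0,0],"dr":[0,0,0],"claw":0},{"offset":[0,0,0],"dr":[0,0,0],"claw":0},{"offset":[0,0,0],"dr":[0,0,0],"claw":0},{"offset":[0,0,0],"dr":[0,0,0],"claw":0},{"offset":[0,0,0],"dr":[0,0,0],"claw":0}]'; cat > ang.py <<'E'
from h import *
import sys
go(slot(-.18,-.026,-.042))
w=bot.calibration("wrist"); im,d=bot.get_image("wrist")
v,u=np.mgrid[225:300,150:360]; z=d[225:300,150:360]
x=(u-w["cx"])/w["fx"]; y=(v-w["cy"])/w["fy"]; r=np.hypot(x,y); k=np.tan(r)/r
p=np.stack([x*k*z,y*k*z,z],-1)@R.from_rotvec(w["orientation"]).as_matrix().T+w["xyz"]
q=(p-O)@S; q[...,1]+=.18   # slot-4 coordinates
m=(z>0)&(abs(q[...,1])<.038)&(abs(q[...,1])>.02)&(q[...,2]<-.012)&(q[...,2]>-.07)&(q[...,0]>-.06)&(q[...,0]<.02)
a=q[m]; print(len(a),a[::max(1,len(a)//12)].round(3))
f=np.polyfit(a[:,2],a[:,0],1); print("angle from fit",np.degrees(np.arctan2(1,f[0])),f)
import cv2; cv2.imwrite("pics/%s.png"%sys.argv[1],im)
E
python3 ang.py w3
```

```text
t: 10.87
eef_pos: [0.5918, -0.2384, 0.0813]
tool_rot: [0.037, -3.141, -0.0]
force: [-4.2, 1.4, 3.2]
gripper_width: -0.003
finger_force: 2.4
p [ 0.5918 -0.2384  0.0813] F [-4.2  1.4  3.2] t 10.87 w -0.0
dr deg [ 0.01 -0.02  0.01] then offset cm [ 0.18 -0.08 -0.07]
2745 [[-0.021 -0.037 -0.067]
 [-0.02  -0.035 -0.063]
 [-0.019 -0.037 -0.06 ]
 [-0.019  0.035 -0.056]
 [-0.018  0.027 -0.054]
 [-0.017  0.02  -0.049]
 [-0.016 -0.031 -0.047]
 [-0.016  0.036 -0.044]
 [-0.015  0.024 -0.041]
 [-0.014 -0.029 -0.038]
 [-0.013  0.03  -0.036]
 [-0.012 -0.022 -0.034]
 [-0.011 -0.024 -0.028]]
angle from fit 74.65302237829196 [ 0.27445052 -0.0032855 ]
```

The flap is at about 74°, on its stop. I'll ease off and withdraw.

```bash
python3 -m handwheel '[{"offset":[0.5,0,0],"dr":[0,0,0],"claw":0},{"offset":[0.5,0,-0.5],"dr":[0,0,0],"claw":0},{"offset":[0.3,0,-2],"dr":[0,0,0],"claw":0},{"offset":[0,0,-3.5],"dr":[0,0,0],"claw":0},{"offset":[0,0,-3.5],"dr":[0,0,0],"claw":0},{"offset":[0,0,-3.5],"dr":[0,0,0],"claw":0},{"offset":[0,0,-3],"dr":[0,0,0],"claw":0},{"offset":[0,0,0],"dr":[0,0,0],"claw":0}]';  python3 -m handwheel '[{"offset":[2,0,0],"dr":[0,0,0],"claw":0},{"offset":[2,0,0],"dr":[0,0,0],"claw":0},{"offset":[2,0,0],"dr":[0,0,0],"claw":0},{"offset":[1,0,0],"dr":[0,0,0],"claw":0},{"offset":[0,0,0],"dr":[0,0,0],"claw":0},{"offset":[0,0,0],"dr":[0,0,0],"claw":0},{"offset":[0,0,0],"dr":[0,0,0],"claw":0},{"offset":[0,0,0],"dr":[0,0,0],"claw":0}]'; python3 - <<'E'
from h import *
import cv2
go(slot(-.18))
a=bot.get_image("wrist")[0];b=bot.get_image("side")[0][100:260,130:330]
cv2.imwrite("pics/end.png",cv2.hconcat([a[:, :400],cv2.resize(b,(400,384))]))
E
```

```text
t: 11.58
eef_pos: [0.5812, -0.2404, 0.2486]
tool_rot: [-0.036, 3.131, -0.004]
force: [0.7, -0.4, -0.1]
gripper_width: 0.001
finger_force: 0.0
t: 12.25
eef_pos: [0.51, -0.2401, 0.2413]
tool_rot: [-0.039, 3.141, -0.001]
force: [1.0, 0.4, 1.0]
gripper_width: -0.001
finger_force: 0.0
p [ 0.51   -0.2401  0.2413] F [1.  0.4 1. ] t 12.25 w -0.0
dr deg [-0.02  0.    0.06] then offset cm [-10.6   -0.1   11.73]
```

View pics/end.png

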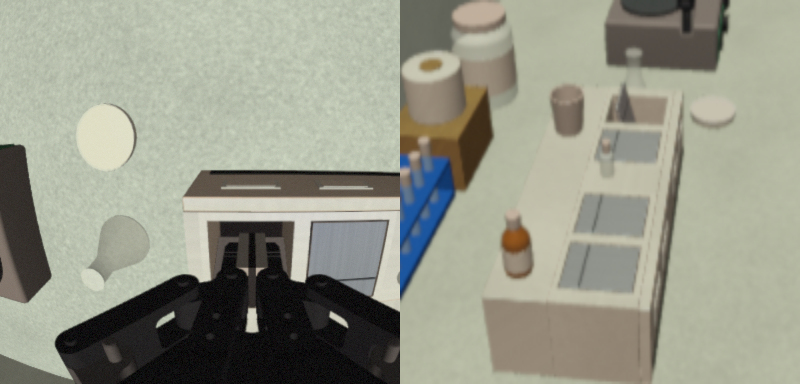

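The far flap, slot 4, stands wide open, with its raised rear edge at (625,105) in the combined picture. The bottle, beaker, vial, flask and dish 3 in this view are where they stood, and the hand is clear.

```bash
python3 -c "
from workcell import bot
print(bot.sign_off())"
```

```text
the job is handed in; nothing more can be done
None
```

Slot 4 (rightmost) was the unlocked flap: I pushed it open to about 74°, it stayed open with the hand drawn clear, no bystander was touched, and the job is handed in.

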